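# Bring the red colony under the needle

### The arm

A 6-joint arm with a two-finger parallel gripper is mounted at the origin on a cart in front of the work surface, level with it; the furniture and walls round the work are solid. World frame = base frame: x ahead of the robot, y to its left, z up, the work surface at z = 0. Lengths are in m, angles in rad, forces in N, time in s.
With the tool pointing down it reaches from about 0.225 to 0.725 m from the base axis. Payload 3.1 kg.
Tool frame: the origin (TCP) lies midway between the tips of the shut fingers; the grasp point (between the pads) lies 19 mm behind it; x points along the fingers, y is the direction in which the jaws open and shut, and the axes are right-handed (so a half turn about x gives the same grasp; the last joint's range is limited). The gripper opens to 85 mm and grips with 20 to 120 N. Pads are 22 mm wide; open, the fingers measure 114 mm over their backs; the gripper's body (76 mm by 85 mm) begins 54 mm behind the grasp point. The pads swing forward as they close: fully open they stand 13 mm farther back than shut.
Start: joints at [-1.449, 0.048, 0.099, 1.622, 0, 1.443], TCP at [0.13, -0.509, 0.231] pointing down, gripper open.
Joint ranges: [-2.91, 2.91], [-0.99, 1.94], [-1.21, 1.42], [-2.12, 2.29], [-1.49, 1.47], [-3.14, 3.14]. Speed limits (rad/s): [2.79, 2.79, 3.14, 3.14, 3.14, 3.14].

### API

Orientations are given as a rotation vector (axis times angle).
In Python, from rig import telemetry, cams, r gives the robot as it stands.
- The arm moves only by the tool step_arm, never from a script. Its argument "deltas" is a list of rows, each a list of 5 numbers: the shift along the tool's x, y, z each as a share of 0.04 m, from -1 to 1, then the turn about the tool's x as a share of 5 degrees, from -1 to 1, then the opening, from -1 (shut) to 1 (fully open). In form: [[tx, ty, tz, turn, fingers], ...]. A call has 1 to 10 rows; each row shifts and turns the pose as measured when the row begins, along the tool's axes as they then stand; what a row does not reach is not made up. A row lasts 1/10 s, in which the tool goes at most 50 mm and 8.59 degrees, less where a joint would pass 70% of its speed; a pose out of reach is approached as far as the arm can. A call with a number of a shift or a turn outside -1 to 1 is refused whole. A call with a gripper value outside its range is refused whole. The fingers move at their own pace and stop on an object; "force" is the grip in N (left out, the last holds). Time passes only in rows, so rows that do not move let the fingers close. It gives the time, the measured TCP pose, the force and the opening at its end, in the units of the state.
- telemetry.get_obs(): the state, without advancing time (a new reading comes with each control period).
- cams.snapshot(name): name is "side" or "top"; returns the picture (384x512x3 uint8, red, green, blue); there is no depth.
- cams.calibration(name): a dict with "fx", "fy", "cx", "cy" (pixels), "T" (4x4, takes a point from camera to world coordinates). Camera axes: x right, y up, looking along -z (the intrinsics and any distortion apply to the point x, -y, -z); pixel columns grow to the right and rows downward; lengths in m; the calibration is good to about 2 mm. A picture is of the moment at which its call begins. calibration takes no time and is no camera call.
- r.job_done(): hands the job in, once; it reports no verdict.
The state is a dict: "time": time; "joint_pos": joint angles; "dq": joint speeds; "effort": joint torques, N m; "position": TCP position; "orientation": TCP orientation; "wrist_force": force on the tool from outside, world axes, zero at the start; "ft_torque": the same for the moment, N m; "gripper_width": finger opening in m.
Only numpy, scipy, OpenCV 4.12 (cv2) and the standard library are available. Lean on these libraries where they do the work, as an engineer would, in place of code of your own. Each camera call takes 0.05 s, during which the arm holds its last target. There are 200 camera calls.

### The job

Slide the white tray with the culture dish across the bench until the red spot in the dish lies straight under the tip of the fixed needle, and leave it lying there. Keep the tray flat on the bench all the time, and do not touch the needle or its stand or disturb the other things on the bench.

Things in the scene. Friction and masses are not known exactly. Their poses are not given: they have to be found in the camera images.
- tray: white square tray, loose on the bench, 150 x 150 mm and 20 mm high with upright flat sides, about 0.5 kg; a round culture dish (green rim, grey medium, 101 mm diameter, rim 30 mm above the bench) is clipped fast in its middle. Origin: centre of the tray's underside; x and y run square to its sides, z up. It is too wide to grip; it slides on the bench when its sides are pushed.
- red_spot (a point): centre of the one red spot (14 mm diameter disc) on the grey medium of the dish, 30 mm above the bench; at (+18, -16) mm from the tray's centre in the tray's axes. The three smaller yellow spots do not count.
- needle_tip (a point): lower tip of the vertical needle, 45 mm above the bench. The needle (4 mm thick) widens at 95 mm height into a blue handle of 14 mm diameter that reaches to 228 mm.
- needle_stand: the fixed stand that carries the needle. Origin: on the bench straight under the needle tip; its +x points away from the robot, to the column. A steel arm 10 mm thick runs at 200 mm height from the blue handle to a 12 mm column 150 mm behind the tip (284 mm high); the grey foot, 90 x 170 x 14 mm, lies from 105 to 195 mm behind the tip. Nothing of the stand is in front of the needle.
- orange_beaker: small glass beaker with orange contents, 54 mm diameter, 71 mm high, a bystander; origin at the centre of its underside
- petri_dish: covered petri dish with beige filling, 93 mm diameter, 16 mm high, a bystander; origin at the centre of its underside
- conical_flask: clear conical flask, 61 mm diameter, 104 mm high, a bystander; origin at the centre of its underside
- timer: white bench timer with coloured keys, 64 x 68 x 19 mm, a bystander; origin at the centre of its underside
- slide_box: white cardboard box, 53 x 77 x 22 mm, a bystander; origin at the centre of its underside
- wash_bottle: white wash bottle with blue cap and bent spout, 68 x 113 x 196 mm, a bystander; origin at the centre of its underside

How it is judged:
By the outcome, as a careful person would: the job done as asked, in the order asked, and still so for the second after the job is handed in, with the robot touching nothing.
It also fails if it takes over 64 s, if anything falls off the work surface, if the arm or the gripper's body presses on something with over 40 N, if the wrist force passes 120 N, or if a joint passes its speed limit or range.

## Working session

There is one attempt and no reset: what is moved stays moved. The work goes in short steps, Python scripts to look and compute and a tool call to move; the robot and the scene stay as the last step left them, time stands still between calls to the robot, and variables do not carry over. Pictures are saved under pics/ and viewed, about 8 in all and at most 12, crops included, and the job is handed in when it is done.

Besides the shell and the picture viewer there is one more tool, called after "Request:" as name([rows], argument=value, ...), one row to a line, values as JSON. step_arm: Moves the arm, as the interface text tells. Shift numbers are shares of 0.04 m and turn numbers shares of 5 degrees, none past 1 either way. Its arguments: {"type":"object","properties":{"deltas":{"type":"array"},"force":{"type":"number"}},"required":["deltas"]}

```bash
mkdir -p pics; ls
python3 - <<'E'
from rig import telemetry,cams,r
import cv2,numpy as np
np.set_printoptions(precision=4,suppress=True)
o=telemetry.get_obs();print(o)
for n in("top","side"):
    print(cams.calibration(n))
    cv2.imwrite(f"pics/{n}1.png",cams.snapshot(n)[:,:,::-1])
E
```

```text
pics
{'time': 0.0, 'joint_pos': array([-1.4488,  0.0487,  0.0976,  1.622 ,  0.    ,  1.443 ]), 'dq': array([ 0.0002, -0.0009, -0.0005, -0.0016,  0.0015, -0.0006]), 'effort': array([  0.    , -33.8781,  32.0015,   0.0203,  -0.0001,  -0.    ]), 'position': array([ 0.1297, -0.5081,  0.2301]), 'orientation': array([ 2.0896,  0.2648, -2.0895]), 'wrist_force': array([-0.0079, -0.0205, -0.1403]), 'ft_torque': array([ 0.0004,  0.0142, -0.0227]), 'gripper_width': 0.08516987192806315}
{'fx': 428.5477781774209, 'fy': 428.5477781774209, 'cx': 258.9863340690075, 'cy': 186.00722660889465, 'T': array([[ 0.0259,  0.9967, -0.0774,  0.5188],
       [-0.9995,  0.0272,  0.0153,  0.0209],
       [ 0.0174,  0.077 ,  0.9969,  1.3356],
       [ 0.    ,  0.    ,  0.    ,  1.    ]])}
{'fx': 422.01544048513205, 'fy': 422.01544048513205, 'cx': 251.9444968527278, 'cy': 187.37836864449793, 'T': array([[-0.9317,  0.23  , -0.2812,  0.1885],
       [-0.3627, -0.6327,  0.6842,  1.0578],
       [-0.0205,  0.7395,  0.6729,  1.0836],
       [ 0.    ,  0.    ,  0.    ,  1.    ]])}
```

View pics/top1.png

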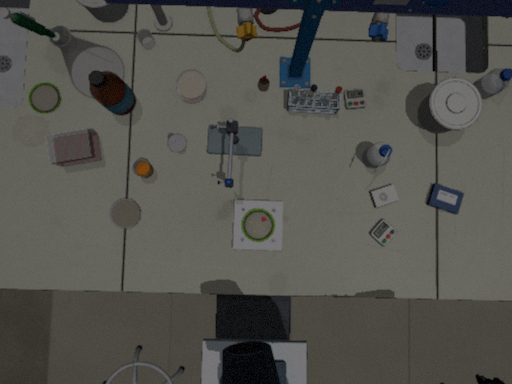

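View pics/side1.png

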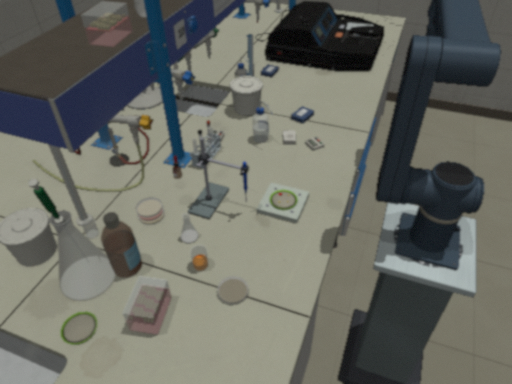

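The top view shows the tray at about (258,225), its red spot near (263,219), and the blue handle at about (229,182). The side view has the tray at (284,201) and the needle at (245,180). Next I'll measure them.

```bash
cat > h.py <<'E'
from rig import telemetry,cams,r
import cv2,numpy as np
np.set_printoptions(precision=4,suppress=True)
C={n:cams.calibration(n) for n in("top","side")}
def proj(n,p):
    c=C[n];q=np.linalg.inv(c["T"])@np.append(p,1.)
    return np.array([c["cx"]+c["fx"]*q[0]/-q[2],c["cy"]+c["fy"]*-q[1]/-q[2]])
def ray(n,uv):
    c=C[n];d=np.array([(uv[0]-c["cx"])/c["fx"],-(uv[1]-c["cy"])/c["fy"],-1])
    return c["T"][:3,3],c["T"][:3,:3]@d
def onz(n,uv,z):
    o,d=ray(n,uv);return o+d*(z-o[2])/d[2]
def tri(a,b):
    A=[];y=[]
    for n,uv in(("top",a),("side",b)):
        o,d=ray(n,uv);d=d/np.linalg.norm(d);P=np.eye(3)-np.outer(d,d);A.append(P);y.append(P@o)
    return np.linalg.lstsq(np.vstack(A),np.hstack(y),rcond=None)[0]
def crop(n,im,x0,y0,w,h,k,name):
    cv2.imwrite(name,cv2.resize(im[y0:y0+h,x0:x0+w,::-1],None,fx=k,fy=k,interpolation=cv2.INTER_CUBIC))
E
python3 - <<'E'
from h import *
for n in C:
    print(n,proj(n,[0,0,0]),proj(n,[.13,-.509,.231]))
t=cv2.imread("pics/top1.png")[:,:,::-1];s=cv2.imread("pics/side1.png")[:,:,::-1]
a=cv2.resize(t[110:260,195:295],None,fx=4,fy=4,interpolation=cv2.INTER_CUBIC)
b=cv2.resize(s[140:230,220:320],None,fx=4,fy=4,interpolation=cv2.INTER_CUBIC)
b=cv2.copyMakeBorder(b,0,240,0,0,cv2.BORDER_CONSTANT)
cv2.imwrite("pics/c1.png",np.hstack([a,b])[:,:,::-1])
for n,im in(("top",t),("side",s)):
    i=im.astype(int);m=((i[...,0]-np.maximum(i[...,1],i[...,2]))>40).astype(np.uint8)
    k,_,st,ce=cv2.connectedComponentsWithStats(m)
    print(n,[(st[j,4],ce[j].round(2),onz(n,ce[j],.03)) for j in range(1,k) if st[j,4]<60 and 225<ce[j][0]<310 and 180<ce[j][1]<260])
E
```

```text
top [253.7572 391.8514] [457.6911 379.3564]
side [427.2479 240.2673] [417.7927  97.4227]
top [(np.int32(13), array([263.38, 218.62]), array([ 0.5211, -0.0151,  0.03  ]))]
side [(np.int32(6), array([280. , 193.5]), array([ 0.5206, -0.0177,  0.03  ]))]
```

View pics/c1.png

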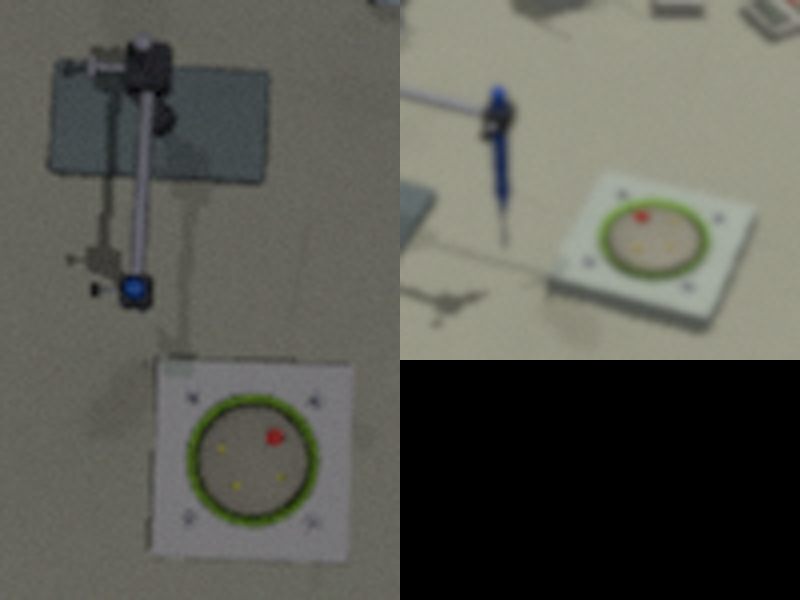

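The crop shows the handle's blue top at top px (228.1,181.6), the needle tip at side px (245.9,201.4), and the tray almost square to the world axes. I'll work out positions and yaw from these.

```bash
cat >> h.py <<'E'
def tray(im):
    i=im.astype(int)
    # dish centre by green rim (top view)
    g=((i[...,1]-np.maximum(i[...,0],i[...,2]))>25).astype(np.uint8)
    g[:110]=0;g[270:]=0;g[:,:190]=0;g[:,310:]=0
    pts=cv2.findNonZero(g);(cx,cy),ax,_=cv2.fitEllipse(cv2.convexHull(pts))
    d=onz("top",(cx,cy),.03)
    red=((i[...,0]-np.maximum(i[...,1],i[...,2]))).astype(float);red[red<25]=0
    x0,y0=int(cx)-18,int(cy)-18;w=red[y0:y0+37,x0:x0+37];Y,X=np.mgrid[y0:y0+37,x0:x0+37]
    rd=onz("top",((w*X).sum()/w.sum(),(w*Y).sum()/w.sum()),.03)
    v=rd-d;yaw1=np.arctan2(v[1],v[0])-np.arctan2(-16,18)
    gr=im.min(axis=2);m=np.zeros_like(gr);R=45
    sub=gr[int(cy)-R:int(cy)+R,int(cx)-R:int(cx)+R]
    th,_=cv2.threshold(sub,0,255,cv2.THRESH_OTSU)
    m[int(cy)-R:int(cy)+R,int(cx)-R:int(cx)+R]=(sub>th)
    c=max(cv2.findContours(m,cv2.RETR_EXTERNAL,cv2.CHAIN_APPROX_NONE)[0],key=cv2.contourArea)
    wc=np.array([onz("top",p[0],.02)[:2] for p in c])*1000
    rc=cv2.minAreaRect(wc.astype(np.float32));a=(rc[2]+45)%90-45
    print("dish",d[:2],"ax",ax,"red",rd[:2],"vlen",np.linalg.norm(v[:2]),"yaw_spot",np.degrees(yaw1),"rect",rc[0],rc[1],"yaw",a)
E
python3 - <<'E'
from h import *
t=cv2.imread("pics/top1.png")[:,:,::-1];s=cv2.imread("pics/side1.png")[:,:,::-1]
tray(t)
def blue(im,x0,y0,w,h,T=20):
    i=im.astype(int)[y0:y0+h,x0:x0+w];m=(i[...,2]-np.maximum(i[...,0],i[...,1]))>T
    y,x=np.nonzero(m);return x+x0,y+y0
x,y=blue(t,215,170,30,25);print(x.mean(),y.mean(),len(x),onz("top",(x.mean(),y.mean()),.228))
x,y=blue(s,235,155,25,50);print(y.min(),y.max(),x[y<=y.min()+1].mean(),x[y>=y.max()-1].mean())
print("tip from side",onz("side",(245.9,201.4),.045), "handle bottom",onz("side",(x[y>=y.max()-1].mean(),y.max()),.095),"top",onz("side",(x[y<=y.min()+1].mean(),y.min()),.228))
c=t[115:165,195:275]; 
print("foot corners",[onz("top",((u+.5)/4-.5+195,(v+.5)/4-.5+110),.014) for u,v in((50,62),(270,70),(264,183),(49,172))])
E
```

```text
dish [0.5429 0.0053] ax (4.591064453125, 16.257835388183594) red [ 0.5203 -0.0144] vlen 0.02998490190401632 yaw_spot -97.40428237814527 rect (546.1856079101562, 8.98779296875) (272.9433288574219, 275.02728271484375) yaw 1.6102731227874756
228.11111111111111 181.4814814814815 27 [0.6143 0.0842 0.228 ]
162 188 244.0 245.33333333333334
tip from side [0.6159 0.0775 0.045 ] handle bottom [0.6221 0.0634 0.095 ] top [0.6143 0.0831 0.228 ]
foot corners [array([0.8075, 0.1674, 0.014 ]), array([ 0.8062, -0.0044,  0.014 ]), array([ 0.7171, -0.002 ,  0.014 ]), array([0.7209, 0.1651, 0.014 ])]
```

```bash
cat > h2.py <<'E'
from h import *
from scipy.spatial.transform import Rotation as Ro
NE=np.array([.6145,.082])
def state():
    o=telemetry.get_obs();R=Ro.from_rotvec(o["orientation"]).as_matrix()
    print("t",o["time"],"p",o["position"],"F",o["wrist_force"],"w",round(o["gripper_width"],4),"q6",o["joint_pos"][5]);print("tool y",R[:,1],"z",R[:,2],"xz",R[2,0]);return o["position"],R
def rows(dw,R): # world shift -> tool units
    return R.T@np.asarray(dw)/.04
def find(im,c,thr=12):
    x0,y0=c[0]-45,c[1]-45;i=im[y0:y0+90,x0:x0+90].astype(int)
    g=(i[...,1]-np.maximum(i[...,0],i[...,2])>thr).astype(np.uint8)
    n,l,st,ce=cv2.connectedComponentsWithStats(g,connectivity=8);j=1+st[1:,4].argmax()
    (cx,cy),ax,_=cv2.fitEllipse(cv2.convexHull(cv2.findNonZero((l==j).astype(np.uint8))))
    w=(i[...,0]-np.maximum(i[...,1],i[...,2])).astype(float)
    Y,X=np.mgrid[:90,:90];w[(w<25)|(np.hypot(X-cx,Y-cy)>15)]=0
    rp=np.array([(w*X).sum(),(w*Y).sum()])/w.sum()+[x0,y0]
    d=onz("top",(cx+x0,cy+y0),.03)[:2];rd=onz("top",rp,.03)[:2];v=rd-d
    print("dish",d,"px",cx+x0,cy+y0,"ax",np.round(ax,1),"red",rd,"px",rp,"v",v,"yaw",np.degrees(np.arctan2(v[1],v[0])-np.arctan2(-16,18)),"needle-red",NE-rd)
    return d,rd
E
python3 - <<'E'
from h2 import *
t=cv2.imread("pics/top1.png")[:,:,::-1]
state();find(t,(258,225))
for u in((158,358),(353,367),(350,560),(151,555)):print(onz("top",((u[0]+.5)/4-.5+195,(u[1]+.5)/4-.5+110),.02))
E
```

```text
t 0.1 p [ 0.1297 -0.5081  0.2302] F [-0.5131  0.0859 -0.2683] w 0.0852 q6 1.442999249100512
tool y [ 0.2472 -0.969  -0.0021] z [-0.969  -0.2472 -0.0003] xz -0.9999976722911095
dish [0.5024 0.0019] px 257.6455192565918 224.65407943725586 ax [32.8 33. ] red [ 0.5203 -0.0144] px [263.1491 218.8944] v [ 0.0179 -0.0163] yaw -0.692547658291345 needle-red [0.0942 0.0964]
[0.5785 0.0759 0.02  ]
[ 0.5755 -0.074   0.02  ]
[ 0.4284 -0.0748  0.02  ]
[0.4285 0.0767 0.02  ]
```

Request:
step_arm([
  [0,-0.5,-0.9,0,1],
  [0,-0.5,-0.9,0,1],
  [0,-0.5,-0.9,0,1],
  [0,-0.5,-0.9,0,1],
  [0,-0.5,-0.9,0,1],
  [0,-0.5,-0.9,0,1],
  [0,-0.5,-0.9,0,1],
  [0,-0.5,-0.9,0,1],
  [0,-0.5,-0.9,0,1],
  [0,-0.5,-0.9,0,1],
])

```text
time: 1.1
position: [0.4355, -0.2177, 0.2237]
orientation: [2.095, 0.261, -2.105]
wrist_force: [-0.1, -0.8, 0.3]
gripper_width: 0.0854
```

Request:
step_arm([
  [0,0,0,-1,1],
  [0,0,0,-1,1],
  [0,0,0,-1,1],
  [0,0,0,-1,1],
  [0,0,0,-1,1],
  [0,0,0,-1,1],
  [0,0,0,-1,1],
  [0,0,0,-1,1],
  [0,0,0,-1,1],
  [0,0,0,-1,1],
])

```text
time: 2.1
position: [0.437, -0.209, 0.2164]
orientation: [1.509, 1.012, -1.515]
wrist_force: [-0.5, 0.6, 0.7]
gripper_width: 0.0858
```

Request:
step_arm([
  [0,0,0,-1,1],
  [0,0,0,-1,1],
  [0,0,0,-1,1],
  [0,0,0,-1,1],
  [0,0,0,-1,1],
  [0,0,0,0,1],
])

```text
time: 2.7
position: [0.435, -0.2077, 0.2123]
orientation: [1.184, 1.264, -1.182]
wrist_force: [0.0, -0.3, -0.5]
gripper_width: 0.0856
```

Run:
```python
from h2 import *
p,R=state();print(rows(np.array([.5024,-.125,.06])-p,R))
```

```text
t 2.7 p [ 0.435  -0.2077  0.2123] F [ 0.045  -0.3365 -0.4502] w 0.0856 q6 0.9383171080324294
tool y [ 0.9988  0.0434 -0.022 ] z [ 0.0429 -0.9988 -0.0245] xz -0.9994583847130878
[ 3.8151  1.8559 -1.9   ]
```

Request:
step_arm([
  [0.5,0.4,-0.4,0.5,1],
  [0.5,0.4,-0.4,0,1],
  [0.5,0.4,-0.4,0,1],
  [0.5,0.4,-0.4,0,1],
  [0.5,0.3,-0.3,0,1],
  [0.5,0,0,0,1],
  [0.5,0,0,0,1],
  [0,0,0,0,1],
  [0,0,0,0,1],
])

```text
time: 3.6
position: [0.5091, -0.1252, 0.0653]
orientation: [1.229, 1.236, -1.233]
wrist_force: [-0.0, -0.2, 1.1]
gripper_width: 0.0852
```

Run:
```python
from h2 import *
p,R=state();print(rows(np.array([.5024,-.125,.0])-p,R))
crop("side",cams.snapshot("side"),200,100,200,150,4,"pics/s2.png")
```

```text
t 3.6 p [ 0.5091 -0.1252  0.0653] F [-0.0202 -0.2001  1.0946] w 0.0852 q6 1.2154276500400816
tool y [ 0.9994 -0.021  -0.0265] z [-0.0216 -0.9995 -0.0228] xz -0.9993878237756513
[ 1.637  -0.124   0.0355]
```

View pics/s2.png

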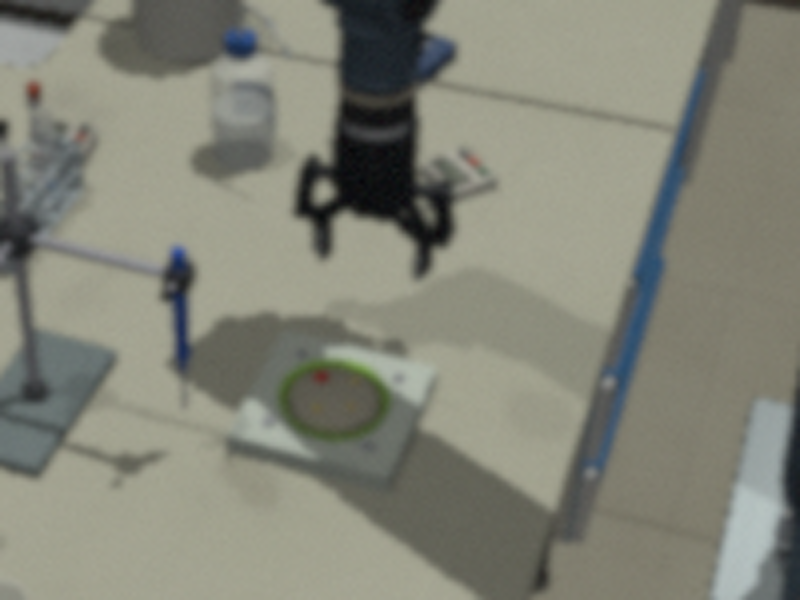

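The gripper stands clear on the tray's right side, with its open jaws parallel to that side. Lowering.

Request:
step_arm([
  [0.4,-0.1,0,0,1],
  [0.4,-0.05,0,0,1],
  [0.4,0,0,0,1],
  [0.3,0,0,0,1],
  [0.2,0,0,0,1],
  [0,0,0,0,1],
  [0,0,0,0,1],
])

```text
time: 4.35
position: [0.5079, -0.1277, 0.0049]
orientation: [1.236, 1.217, -1.229]
wrist_force: [0.3, 0.6, 0.2]
gripper_width: 0.0858
```

Request:
step_arm([
  [0.25,0,0,0,1],
  [0.05,-0.1,0,0,1],
  [0,0,-0.3,0,1],
  [0,0,-0.3,0,1],
  [0,0,-0.2,0,1],
  [0,0,0,0,1],
])

```text
time: 4.95
position: [0.5058, -0.0927, -0.0054]
orientation: [1.237, 1.215, -1.227]
wrist_force: [-0.2, -1.0, 0.4]
gripper_width: 0.0853
```

Request:
step_arm([
  [0,0,-0.2,0,1],
  [0,0,-0.2,0,1],
  [0,0,-0.2,0,1],
  [0,0,-0.2,0,1],
  [0,0,-0.2,0,1],
  [0,0,0,0,1],
])

```text
time: 5.55
position: [0.507, -0.0501, -0.0048]
orientation: [1.234, 1.212, -1.228]
wrist_force: [1.6, -0.0, 0.2]
gripper_width: 0.0854
```

Run:
```python
from h2 import *
state();im=cams.snapshot("top")
find(im,(255,215))
```

```text
t 5.55 p [ 0.507  -0.0501 -0.0048] F [ 1.5599 -0.0124  0.2484] w 0.0854 q6 1.3599396916478372
tool y [ 0.9996 -0.0263 -0.0082] z [-0.0264 -0.9996 -0.013 ] xz -0.9998819696238871
dish [0.5045 0.037 ] px 246.08446884155273 223.66424179077148 ax [32.  32.6] red [0.5221 0.021 ] px [251.5305 217.9806] v [ 0.0176 -0.016 ] yaw -0.6906886234512022 needle-red [0.0924 0.061 ]
```

Request:
step_arm([
  [0,0,-0.2,0,1],
  [0,0,-0.2,0,1],
  [0,0,-0.2,0,1],
  [0,0,-0.2,0,1],
  [0,0,-0.2,0,1],
  [0,0,-0.2,0,1],
  [0,0,-0.15,0,1],
  [0,0,0,0,1],
])

```text
time: 6.4
position: [0.5082, 0.0077, -0.0044]
orientation: [1.234, 1.212, -1.23]
wrist_force: [0.5, -0.4, -1.2]
gripper_width: 0.0853
```

Run:
```python
from h2 import *
state();im=cams.snapshot("top")
find(im,(232,215))
```

```text
t 6.4 p [ 0.5082  0.0077 -0.0044] F [ 0.4533 -0.4472 -1.2164] w 0.0853 q6 1.4743284459013286
tool y [ 0.9996 -0.0271 -0.0091] z [-0.0272 -0.9996 -0.0117] xz -0.9998904165351763
dish [0.4878 0.1043] px 223.70423889160156 228.6362190246582 ax [18.4 27.2] red [0.5218 0.0797] px [232.1954 217.5793] v [ 0.034  -0.0247] yaw 5.723324340433598 needle-red [0.0927 0.0023]
```

Request:
step_arm([
  [0,0,-0.05,0,1],
  [0,0,0,0,1],
  [0,0,0.5,0,1],
  [0,0,0.7,0,1],
  [0,0,0.7,0,1],
  [-0.7,0,0,0,1],
  [-0.9,0,0,0,1],
  [-0.9,0,0,0,1],
  [-0.6,0,0,0,1],
  [0,0,0,0,1],
])

```text
time: 7.45
position: [0.5069, -0.0698, 0.1227]
orientation: [1.242, 1.217, -1.227]
wrist_force: [1.3, -0.3, 0.9]
gripper_width: 0.0855
```

Request:
step_arm([
  [0,-0.5,0,-1,1],
  [0,-0.5,0,-1,1],
  [0,-0.5,0,-1,1],
  [0,-0.5,0,-1,1],
  [0,-0.5,0,-1,1],
  [0,-0.5,0,-1,1],
  [0,0,0,-1,1],
  [0,0,0,-1,1],
  [0,0,0,-1,1],
  [0,0,0,-1,1],
])

```text
time: 8.45
position: [0.3837, -0.0906, 0.1144]
orientation: [0.564, 1.525, -0.523]
wrist_force: [0.2, 0.3, 0.3]
gripper_width: 0.0852
```

Request:
step_arm([
  [0,0,0,-1,1],
  [0,0,0,-1,1],
  [0,0,0,-1,1],
  [0,0,0,-1,1],
  [0,0,0,-1,1],
  [0,0,0,-1,1],
  [0,0,0,-1,1],
  [0,0,0,0,1],
])

```text
time: 9.25
position: [0.3796, -0.087, 0.1052]
orientation: [0.078, 1.593, -0.012]
wrist_force: [0.1, 0.1, -0.4]
gripper_width: 0.0855
```

Run:
```python
from h2 import *
p,R=state();im=cams.snapshot("top")
d,rd=find(im,(227,215));print(rows(np.array([.365,d[1],.05])-p,R))
```

```text
t 9.25 p [ 0.3796 -0.087   0.1052] F [ 0.074   0.1118 -0.3791] w 0.0855 q6 -0.3663159981778126
tool y [0.0575 0.9975 0.0414] z [ 0.9981 -0.0565 -0.024 ] xz -0.9988539538345461
dish [0.5062 0.097 ] px 226.31082916259766 222.5989990234375 ax [32.9 33.3] red [0.5235 0.0805] px [231.9454 217.0088] v [ 0.0173 -0.0165] yaw -2.013727375407294 needle-red [0.091  0.0015]
[ 1.5818  4.5114 -0.5905]
```

Request:
step_arm([
  [0.2,0.8,-0.2,-0.45,1],
  [0.2,0.8,-0.2,0,1],
  [0.2,0.8,-0.2,0,1],
  [0.2,0.8,0,0,1],
  [0.3,0.8,0,0,1],
  [0.3,0.5,0,0,1],
  [0,0,0,0,1],
])

```text
time: 10.0
position: [0.3592, 0.1015, 0.0533]
orientation: [0.064, 1.592, 0.006]
wrist_force: [0.1, -0.7, -0.6]
gripper_width: 0.0852
```

Run:
```python
from h2 import *
p,R=state();print(rows(np.array([.365,.097,-.006])-p,R))
```

```text
t 10.0 p [0.3592 0.1015 0.0533] F [ 0.0915 -0.7167 -0.569 ] w 0.0852 q6 0.0922485904151655
tool y [0.0375 0.9983 0.0438] z [ 0.9991 -0.0365 -0.0226] xz -0.9987843488434149
[ 1.4723 -0.1708  0.1834]
```

Request:
step_arm([
  [0.5,-0.15,0,-0.25,1],
  [0.5,0,0,0,1],
  [0.4,0,0,0,1],
  [0.1,0,0,0,1],
  [0,0,0,0,1],
  [0,0,0,0,1],
])

```text
time: 10.6
position: [0.359, 0.0956, -0.0071]
orientation: [0.05, 1.589, 0.017]
wrist_force: [-0.1, 0.0, 0.4]
gripper_width: 0.0858
```

Run:
```python
from h2 import *
p,R=state();print(rows(np.array([.42,.097,-.006])-p,R))
```

```text
t 10.6 p [ 0.359   0.0956 -0.0071] F [-0.0918  0.0037  0.3965] w 0.0858 q6 0.06211000676230224
tool y [0.0213 0.9989 0.0424] z [ 0.9996 -0.0205 -0.0195] xz -0.998909839737063
[-0.0547  0.0679  1.5235]
```

Request:
step_arm([
  [-0.01,0.02,0.3,0,1],
  [-0.01,0.02,0.3,0,1],
  [-0.01,0.02,0.3,0,1],
  [-0.01,0.01,0.3,0,1],
  [-0.005,0.005,0.2,0,1],
  [-0.005,0.005,0.2,0,1],
  [-0.005,0.005,0.2,0,1],
  [-0.005,0.005,0.2,0,1],
  [-0.005,0.005,0.2,0,1],
  [0,0,0,0,1],
])

```text
time: 11.6
position: [0.4533, 0.096, 0.0001]
orientation: [0.053, 1.586, 0.014]
wrist_force: [1.2, 0.0, 0.4]
gripper_width: 0.0852
```

Run:
```python
from h2 import *
p,R=state();im=cams.snapshot("top")
find(im,(228,205))
```

```text
t 11.6 p [0.4533 0.096  0.0001] F [1.2255 0.0107 0.3537] w 0.0852 q6 0.05840003020934474
tool y [0.025  0.9988 0.0423] z [ 0.9996 -0.0243 -0.0162] xz -0.9989714148975766
dish [0.5397 0.0944] px 227.5127716064453 211.55543518066406 ax [31.1 32.7] red [0.5566 0.0807] px [232.2013 206.1137] v [ 0.0169 -0.0137] yaw 2.552128623163221 needle-red [0.0579 0.0013]
```

Request:
step_arm([
  [0.12,0.01,0,0,1],
  [0.05,0.01,0.2,0,1],
  [0,0.01,0.2,0,1],
  [0,0.01,0.2,0,1],
  [0,0.01,0.2,0,1],
  [0,0.01,0.15,0,1],
  [0,0,0,0,1],
])

```text
time: 12.35
position: [0.4897, 0.0982, -0.0089]
orientation: [0.053, 1.593, 0.014]
wrist_force: [-0.6, -1.1, 0.9]
gripper_width: 0.0856
```

Run:
```python
from h2 import *
p,R=state();im=cams.snapshot("top");s=cams.snapshot("side")
find(im,(228,198))
i=s[150:230,200:300].astype(int);m=(i[...,0]-np.maximum(i[...,1],i[...,2])>30);y,x=np.nonzero(m);print(len(x),onz("side",(x.mean()+200,y.mean()+150),.03))
a=cv2.resize(im[165:240,190:265],None,fx=5.2,fy=5.2,interpolation=cv2.INTER_CUBIC)
b=cv2.resize(s[160:225,225:290],None,fx=6,fy=6,interpolation=cv2.INTER_CUBIC)
cv2.imwrite("pics/c3.png",np.hstack([a,b])[:,:,::-1])
```

```text
t 12.35 p [ 0.4897  0.0982 -0.0089] F [-0.6435 -1.1274  0.8747] w 0.0856 q6 0.05959291130330191
tool y [0.0247 0.9988 0.0422] z [ 0.9994 -0.0237 -0.0234] xz -0.9988357767244351
dish [0.5852 0.0696] px 236.13162994384766 196.8120574951172 ax [12.7 23.7] red [0.5932 0.0819] px [232.1713 194.0911] v [0.008  0.0123] yaw 98.69155343180758 needle-red [0.0213 0.0001]
12 [0.5939 0.0805 0.03  ]
```

View pics/c3.png

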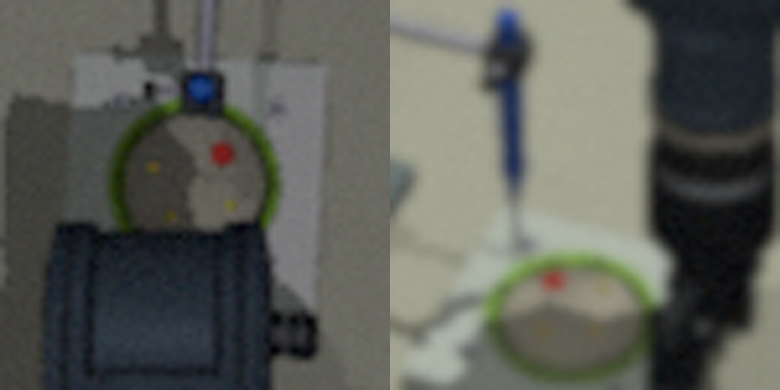

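Top crop: the red spot is at top px (232.2,194.1), with the handle just beyond it. Side crop: the needle tip is near side px (246.1,200.8) and the spot is about 2 cm short of it. I'll use the handle axis in both views to tighten the needle estimate.

Run:
```python
from h2 import *
from scipy.optimize import least_squares
im=cams.snapshot("top");s=cams.snapshot("side")
i=s[160:200,232:258].astype(int);m=(i[...,2]-np.maximum(i[...,0],i[...,1])>15);y,x=np.nonzero(m);y+=160;x+=232
ys=np.unique(y);ax=np.array([x[y==k].mean() for k in ys]);f=np.polyfit(ys,ax,1)
print("side blue rows",ys.min(),ys.max(),"col at 188,201:",np.polyval(f,[188,201]))
for z in(.228,.15,.095,.045):print(z,proj("side",[*NE,z]),proj("side",[*(NE+[0,.002]),z]))
# needle dark pixels below handle
g=s[186:206,238:254].mean(axis=2);print(np.round(g).astype(int))
for n,u in(("top",im),):
    j=u[170:195,215:245].astype(int);m=(j[...,2]-np.maximum(j[...,0],j[...,1])>20);Y,X=np.nonzero(m);print("top handle",X.mean()+215,Y.mean()+170,proj("top",[*NE,.228]))
```

```text
side blue rows 161 189 col at 188,201: [245.0866 245.611 ]
0.228 [244.0803 161.795 ] [243.8476 162.1614]
0.15 [244.8488 179.9373] [244.6255 180.3077]
0.095 [245.3573 191.9419] [245.1401 192.3141]
0.045 [245.7976 202.3364] [245.5857 202.7098]
[[158 159 156 154 145 117  78  58  74 112 142 155 159 158 160 158]
 [158 157 155 156 145 117  80  56  75 110 139 152 158 159 159 158]
 [158 157 157 156 148 123  87  64  78 112 139 153 156 159 158 157]
 [158 158 159 158 151 133 101  73  89 121 146 154 156 155 156 158]
 [158 157 156 158 155 142 113  86  99 130 149 156 155 155 155 156]
 [156 158 158 158 159 146 122  98 108 134 152 158 160 156 158 156]
 [157 156 157 157 156 149 129 110 120 141 154 157 156 156 158 157]
 [158 157 158 156 156 154 138 122 128 146 157 160 159 159 158 157]
 [157 158 159 158 160 158 148 134 139 154 160 161 159 161 159 158]
 [157 159 159 160 162 166 156 144 148 163 166 166 164 163 159 161]
 [159 158 157 161 164 168 162 149 149 165 171 173 172 169 168 165]
 [156 159 159 162 169 170 165 150 148 163 173 176 175 174 173 172]
 [156 159 161 165 172 172 164 146 141 158 166 173 176 175 177 175]
 [158 159 160 165 170 171 164 143 133 141 152 163 172 175 175 176]
 [158 156 159 161 166 166 160 141 127 127 136 153 166 171 174 172]
 [159 160 160 160 160 158 151 137 127 126 136 147 159 161 164 163]
 [160 166 165 165 162 160 152 143 137 135 137 142 144 141 139 140]
 [163 170 174 170 168 167 160 149 142 136 129 125 119 113 110 112]
 [168 172 175 174 172 169 163 150 133 123 114 106 103  94  94 100]
 [170 173 174 173 172 162 152 136 121 111 105 101  99  93  92 102]]
top handle 228.17857142857142 181.60714285714286 [228.9578 181.4393]
```

Request:
step_arm([
  [-0.02,0.015,0.12,0,1],
  [-0.01,0.015,0.12,0,1],
  [-0.01,0.015,0.12,0,1],
  [-0.01,0.015,0.1,0,1],
  [0,0,0,0,1],
])

```text
time: 13.05
position: [0.5068, 0.1, -0.0083]
orientation: [0.052, 1.597, 0.014]
wrist_force: [-0.7, -0.5, -0.2]
gripper_width: 0.0855
```

```bash
cat > chk.py <<'E'
from h2 import *
p,R=state();im=cams.snapshot("top");s=cams.snapshot("side")
for n,u,c in(("top",im,(195,165,55,55)),("side",s,(225,185,50,40))):
    i=u[c[1]:c[1]+c[3],c[0]:c[0]+c[2]].astype(int);w=i[...,0]-np.maximum(i[...,1],i[...,2]);w=np.where(w>25,w,0);Y,X=np.mgrid[:c[3],:c[2]]
    q=((w*X).sum()/w.sum()+c[0],(w*Y).sum()/w.sum()+c[1]);print(n,"red px",q,(w>0).sum(),onz(n,q,.03)[:2])
a=cv2.resize(im[160:240,190:270],None,fx=4.875,fy=4.875,interpolation=cv2.INTER_CUBIC)
b=cv2.resize(s[160:225,225:290],None,fx=6,fy=6,interpolation=cv2.INTER_CUBIC)
import sys;cv2.imwrite(f"pics/{sys.argv[1]}.png",np.hstack([a,b])[:,:,::-1])
E
python3 chk.py c4
```

```text
t 13.05 p [ 0.5068  0.1    -0.0083] F [-0.6594 -0.5012 -0.1666] w 0.0855 q6 0.06230710790539084
tool y [0.025  0.9988 0.0416] z [ 0.9993 -0.0239 -0.0272] xz -0.9987634322022849
top red px (np.float64(231.92038834951455), np.float64(188.573786407767)) 17 [0.61   0.0832]
side red px (np.float64(246.66285714285715), np.float64(205.61714285714285)) 11 [0.6116 0.0823]
```

View pics/c4.png

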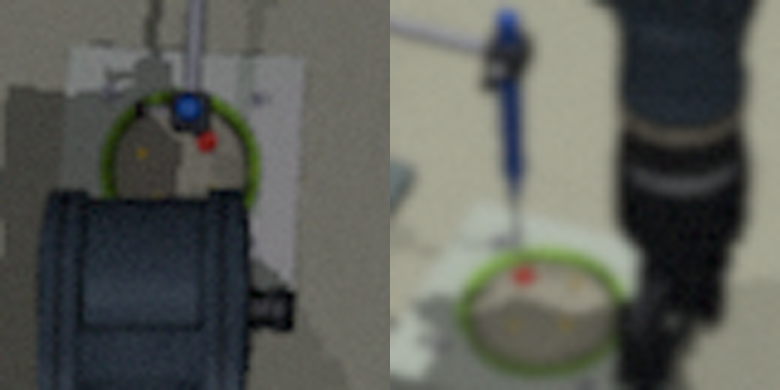

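Both views put the spot about 3.5 mm short in x, with y within about 1 mm. A final nudge.

Request:
step_arm([
  [0,0.003,0.05,0,1],
  [0,0.003,0.045,0,1],
  [0,0,0,0,1],
  [0,0,0,0,1],
])

```text
time: 13.55
position: [0.5098, 0.1002, -0.008]
orientation: [0.052, 1.599, 0.014]
wrist_force: [-2.0, 0.1, 0.5]
gripper_width: 0.0858
```

```bash
python3 chk.py c5; python3 -c "
from h2 import *
print(proj('side',[.6145,.0835,.03]),proj('top',[.6145,.0835,.03]))"
```

```text
t 13.55 p [ 0.5098  0.1002 -0.008 ] F [-1.9503  0.1221  0.5254] w 0.0858 q6 0.062323803191149066
tool y [0.025  0.9988 0.0415] z [ 0.9993 -0.0239 -0.0286] xz -0.9987277545314444
top red px (np.float64(232.11625148279953), np.float64(187.77224199288256)) 15 [0.6125 0.0827]
side red px (np.float64(246.29272151898735), np.float64(205.33386075949366)) 13 [0.6133 0.0814]
[245.7681 205.6438] [231.8706 187.1076]
```

Request:
step_arm([
  [0,0.005,0.05,0,1],
  [0,0,0,0,1],
  [0,0,-0.3,0,1],
  [0,0,-0.6,0,1],
  [0,0,-0.8,0,1],
  [0,0,-0.8,0,1],
  [-0.6,0,-0.5,0,1],
  [-0.8,0,0,0,1],
  [-0.8,0,0,0,1],
  [0,0,0,0,1],
])

```text
time: 14.65
position: [0.3976, 0.0997, 0.0867]
orientation: [0.053, 1.579, 0.015]
wrist_force: [1.9, 0.3, -1.0]
gripper_width: 0.0853
```

```bash
python3 chk.py c6
```

```text
t 14.65 p [0.3976 0.0997 0.0867] F [ 1.8817  0.3063 -1.0301] w 0.0853 q6 0.07145397443527503
tool y [0.0242 0.9988 0.0433] z [ 0.9997 -0.0239 -0.0088] xz -0.999023578417648
top red px (np.float64(232.41763005780348), np.float64(187.47543352601156)) 14 [0.6134 0.0818]
side red px (np.float64(245.6915322580645), np.float64(205.13306451612902)) 11 [0.6157 0.0812]
```

View pics/c6.png

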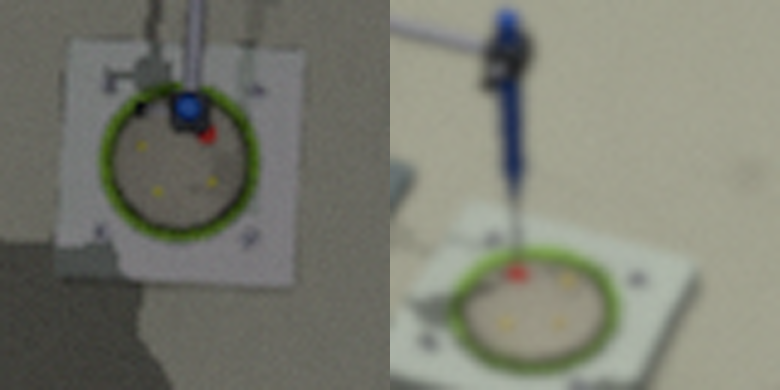

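Run:
```python
from h2 import *
find(cams.snapshot("top"),(226,193))
cv2.imwrite("pics/top7.png",cams.snapshot("top")[:,:,::-1])
```

```text
dish [0.5968 0.0998] px 226.34412384033203 192.75503540039062 ax [32.5 33. ] red [0.6133 0.0819] px [232.3871 187.4986] v [ 0.0166 -0.0179] yaw -5.598785434770827 needle-red [0.0012 0.0001]
```

View pics/top7.png

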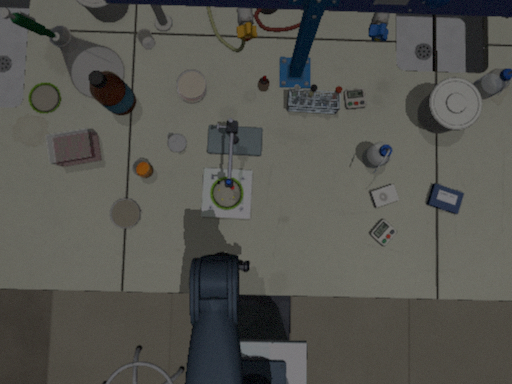

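```bash
python3 -c "
from rig import r
print(r.job_done())"
```

```text
the job is handed in; nothing more can be done
None
```

The red spot now lies under the needle tip to within about 1–2 mm by my measurements, and I handed the job in at about 15 s. I slid the tray with the open fingers, about 96 mm toward +y and then 94 mm toward +x. The arm then backed off, so it touches nothing.

**Final position:** The dish centre measured (0.597, 0.100). With the known offset that puts the spot at about (0.6145, 0.0835), which matches my needle estimate of (0.6145, 0.083).

**Where checks disagreed:**
- The last direct measurements of the spot were (0.6134, 0.0818) from the top view and (0.6157, 0.0812) from the side view. The handle's clamp partly hides the spot from above, so the top value is biased.
- My needle estimates also differed: in y they ran from 0.0775 (tip, side view) to 0.084 (handle, top view). I settled on 0.083 because it fits the handle in both views and the stand's foot.

**Rest of the bench:** In the final top picture the needle stand and the other objects look unmoved. Wrist forces stayed around 2 N in every reading I took.

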